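# Arm the dispenser, peel a fresh reservoir off the nest and hold it under the spout

## Task

Get a fresh reservoir ready for the hands-free buffer dispenser: press its keys fully down one at a time, white (wake), then blue (volume), then green (arm), and leave the red stop key alone. Then take only the top reservoir off the clinging nested stack by raising one corner clear while the opposite corner is still seated, so that the next one stays nested. Finish while still holding it in the gripper: level, open side up, still and touching nothing else, with the spout a few centimetres above its opening and no neighbouring thing displaced.

Things in the scene. Friction and masses are not known exactly. Their poses are not given: they have to be found in the camera images.
- liner_center (a point): centre (half-way up) of the TOP reservoir, the one to take: a loose rigid white formed trough, 50 g, 56 mm tall, open at the top. x runs along its length, y across, z up out of the opening. Rim 134 mm (x) by 90 mm (y) outside, its top 28 mm above this point: a band 8 mm wide, 14 mm deep, with upright faces, to pinch from above with one finger inside and one outside
- corner_a (a point): top reservoir: top of its rim's middle line at the corner +x +y of its frame (63, 41 mm from the middle). Seated, all four corners are 118 mm above the bench. The opening inside the rim is 118 by 74 mm; 14 mm below the rim's top a ledge steps in 4 mm
- corner_b (a point): the same at corner +x -y. The next reservoir's rim has the same outline and its top is 18 mm below the top of this one: keep fingertips less than 16 mm below the top of the upper rim, or they take both
- corner_c (a point): the same at corner -x -y, opposite corner_a. Seated, the top reservoir clings to the next one at four points on its long sides 45 mm from the middle, about 0.7 N each, until it has risen some 6 mm there
- corner_d (a point): the same at corner -x +y, opposite corner_b. There is room in the nest to swing a corner up by 0.2 rad about the opposite corner, and then to draw the tilted reservoir straight up (it is 56 mm tall, 38 mm of it inside the next)
- next_center (a point): centre (half-way up) of the second reservoir, loose, alike, nested 18 mm lower; it clings to the stack below at about 2 N a corner and must stay there
- stack: fixed blue holder, 144 by 100 mm at its foot, with two more reservoirs in it (white rims), under the top two; origin under its centre on the bench, x along the length of the reservoirs, z up
- dispenser: fixed white dispenser; origin on the bench, front is -x. In its frame the box spans x 55 to 235, y -127 to 127, z to 80 mm, keys on its top; round pump head 68 mm wide, top at 110 mm, at x 185, y 35; a steel gooseneck (12 mm pipe) rises at x 130, y 90 to z 351 mm and curves over to the spout at x 0, y 90. Drip tray 12 mm high below the spout
- spout (a point): outlet of the spout, 250 mm above the bench, pointing down, 18 mm wide
- key_white (a joint): travel of the white round spring key (20 mm wide, pressed downward): 0 up, 0.005 m fully down at about 4 N; it springs back; counts as pressed from 0.0035
- key_white_top (a point): centre of the white key's top face, at x, y = 85, -85 mm in the dispenser's frame and 102 mm above the bench, standing 9 mm out of its round black housing (36 mm wide); the four keys stand in a 2 by 2 block, 40 to 45 mm apart
- key_blue (a joint): travel of the blue round spring key (20 mm wide, pressed downward): 0 up, 0.005 m fully down at about 4 N; it springs back; counts as pressed from 0.0035
- key_blue_top (a point): centre of the blue key's top face, at x, y = 85, -45 mm in the dispenser's frame and 102 mm above the bench, standing 9 mm out of its round black housing (36 mm wide); the four keys stand in a 2 by 2 block, 40 to 45 mm apart
- key_green (a joint): travel of the green round spring key (20 mm wide, pressed downward): 0 up, 0.005 m fully down at about 4 N; it springs back; counts as pressed from 0.0035
- key_green_top (a point): centre of the green key's top face, at x, y = 130, -45 mm in the dispenser's frame and 102 mm above the bench, standing 9 mm out of its round black housing (36 mm wide); the four keys stand in a 2 by 2 block, 40 to 45 mm apart
- key_red (a joint): travel of the red round spring key (20 mm wide, pressed downward): 0 up, 0.005 m fully down at about 4 N; it springs back; stop key, not to be pressed
- key_red_top (a point): centre of the red key's top face, at x, y = 130, -85 mm in the dispenser's frame and 102 mm above the bench, standing 9 mm out of its round black housing (36 mm wide); the four keys stand in a 2 by 2 block, 40 to 45 mm apart
- tip_rack_center (a point): centre of a red pipette tip rack, 122 x 84 x 58 mm, bystander
- bottle_center (a point): centre of an amber bottle, 56 mm wide, 120 mm tall, bystander
- beaker_center (a point): centre of a glass beaker, 54 mm wide, 70 mm tall, bystander
Things that resemble listed ones, but are neither listed nor needed, are in the scene too. What is shaped like the part that bears next_center but black or pink is not meant. There is more than one size of the stack; the one meant has the size given above.

How it is judged:
By the outcome, as a careful person would: the job done as asked, in the order asked, and still so for the second after the job is handed in, while the arm keeps its last pose, push and grip.
It also fails if it takes over 67 s, if anything falls off the work surface, if the arm or the gripper's body presses on something with over 40 N, if the wrist force passes 120 N, or if a joint passes its speed limit or range.

## Robot

A 6-joint arm with a two-finger parallel gripper is mounted at the origin on the work surface. World frame = base frame: x ahead of the robot, y to its left, z up, the work surface at z = 0. Lengths are in mm, angles in rad, forces in N, time in s.
With the tool pointing down it reaches from about 350 to 925 mm from the base axis. Payload 6.4 kg.
Tool frame: the origin (TCP) lies midway between the tips of the shut fingers; the grasp point (between the pads) lies 19 mm behind it (arm.grip_point_offset is the distance from the TCP to the grasp point, in mm); x points along the fingers, y is the direction in which the jaws open and shut, and the axes are right-handed (so a half turn about x gives the same grasp; the last joint's range is limited). The gripper opens to 94 mm and grips with 3 to 60 N. Pads are 16 mm wide; open, the fingers measure 119 mm over their backs; the gripper's body (75 mm by 177 mm) begins 78 mm behind the grasp point.
Start: joints at [-1.304, 0.245, 1.558, -0, 1.339, -0.174], TCP at [277.337, -587.876, 205.455] pointing down, gripper open.
Joint ranges: [-3.13, 3.13], [-1.02, 2.26], [0.13, 2.54], [-0.95, 4.09], [0.21, 2.88], [-2.74, 2.74]. Speed limits (rad/s): [2.57, 2.57, 3.14, 3.14, 3.14, 3.14].

## Interface

Orientations are given as a 3x3 rotation matrix whose columns are the frame's x, y, z axes.
In Python, from workcell import telemetry, imaging, arm gives the robot as it stands.
- The arm moves only by the shell command python3 -m inch 'ROWS' [OPENING] [FORCE]. ROWS is JSON, a list of rows, each a list of 4 numbers: the shift along the world's x, y, z in cm, then the turn about the world's z in degrees. A call has 1 to 5 rows; each row shifts and turns the commanded pose from where the row before left it; what a row does not reach is not made up. A row lasts 1/10 s, in which the tool goes at most 50 mm and 8.59 degrees, less where a joint would pass 70% of its speed; a pose out of reach is approached as far as the arm can. A call is refused whole if a number of a shift passes 5 or a number of a turn 8.59, either way. A call with a gripper value outside its range is refused whole. OPENING is the finger opening in cm, from 0 to 9.4, set as the call begins (- or left out, the last holds). The fingers move at their own pace and stop on an object; FORCE is the grip in N (left out, the last holds). Time passes only in rows, so rows that do not move let the fingers close. It gives the time, the measured TCP pose, the force and the opening at its end, in the units of the state.
- telemetry.read_state(): the state, without advancing time (a new reading comes with each control period).
- imaging.get_image(name): name is "scene" or "side" or "wrist"; returns (picture, depth): 384x512x3 uint8, red, green, blue; 384x512 float32, mm along the optical axis (not along the pixel's ray), 0 where there is no reading.
- imaging.camera_model(name): a dict with "camera_matrix" (3x3 intrinsics, pixels), "k1" (the pictures are not rectified: a ray, as slopes to the right and down, at radius r is drawn at 1 + k1 r^2 times it, then the intrinsics apply), "rvec" (rotation vector, rad) and "tvec" (3), from world to camera coordinates, as OpenCV has them. Camera axes: x right, y down, z forward; pixel columns grow to the right and rows downward; lengths in mm; the calibration is good to about 2 mm. A picture is of the moment at which its call begins: read the wrist's pose just before it. camera_model takes no time and is no camera call; for the wrist camera it gives the pose at the moment of the call.
- arm.finish_job(): hands the job in, once; it reports no verdict.
The state is a dict: "time": time; "joints": joint angles; "qd": joint speeds; "joint_torque": joint torques, N m; "tcp_pos": TCP position; "tool_rot": TCP orientation; "ft_force": force on the tool from outside, world axes, zero at the start; "moment": the same for the moment, N m; "opening": opening from 0.0 (shut) to 1.0 (fully open).
Only numpy, scipy, OpenCV 4.12 (cv2) and the standard library are available. Lean on these libraries where they do the work, as an engineer would, in place of code of your own. Each camera call takes 0.05 s, during which the arm holds its last target.

## Working session

There is one attempt and no reset: what is moved stays moved. The work goes in short steps, Python scripts to look and compute and a shell command to move; the robot and the scene stay as the last step left them, time stands still between calls to the robot, and variables do not carry over. Pictures are saved under pics/ and viewed, and the job is handed in when it is done.

```bash
ls; mkdir -p pics; cat > h.py <<'E'
import numpy as np, cv2
from workcell import telemetry, imaging, arm
def snap(name,fn):
    m=imaging.camera_model(name); im,d=imaging.get_image(name)
    cv2.imwrite(f'pics/{fn}.png',cv2.cvtColor(im,cv2.COLOR_RGB2BGR)); np.savez(f'pics/{fn}.npz',im=im,d=d,**{k:np.array(v) for k,v in m.items()})
    return im,d,m
def load(fn):
    z=np.load(f'pics/{fn}.npz'); return z['im'],z['d'],z
def cloud(d,m):
    K=np.array(m['camera_matrix']);k1=float(m['k1']);h,w=d.shape
    u,v=np.meshgrid(np.arange(w),np.arange(h))
    p=cv2.undistortPoints(np.stack([u,v],-1).reshape(-1,1,2).astype(np.float64),K,np.array([k1,0,0,0,0.])).reshape(h,w,2)
    c=np.dstack([p[...,0]*d,p[...,1]*d,d]).reshape(-1,3)
    R=cv2.Rodrigues(np.array(m['rvec'],float).ravel())[0]
    P=(c-np.array(m['tvec'],float).ravel())@R
    P=P.reshape(h,w,3); P[d<=0]=np.nan
    return P
def proj(X,m):
    return cv2.projectPoints(np.array(X,float).reshape(-1,1,3),np.array(m['rvec'],float),np.array(m['tvec'],float),np.array(m['camera_matrix'],float),np.array([float(m['k1']),0,0,0,0]))[0].reshape(-1,2)
E
python3 - <<'E'
from h import *
print(telemetry.read_state())
for n in ['scene','side','wrist']: snap(n,n+'0')
E
```

```text
pics
{'time': 0.0, 'joints': array([-1.30411987e+00,  2.45772557e-01,  1.55901439e+00, -2.52452876e-05,
        1.33871125e+00, -1.74094973e-01]), 'qd': array([-0.00021364, -0.00025545,  0.0006072 , -0.00117177,  0.00020904,
        0.00087596]), 'joint_torque': array([-4.70071209e-04, -4.15828621e+01, -3.14600480e+01,  6.84207701e-02,
        3.31040611e-02, -1.40224424e-04]), 'tcp_pos': array([ 277.15347753, -587.27816612,  204.37172454]), 'tool_rot': array([[-5.25862293e-04,  4.26642066e-01, -9.04420406e-01],
       [ 1.83171371e-03, -9.04418603e-01, -4.26642280e-01],
       [-9.99998184e-01, -1.88099435e-03, -3.05886483e-04]]), 'ft_force': array([ 0.39284617, -0.68289386, -0.16357046]), 'moment': array([ 0.04883402, -0.04383381,  0.00442349]), 'opening': 1.0012998552100592}
```

View pics/scene0.png

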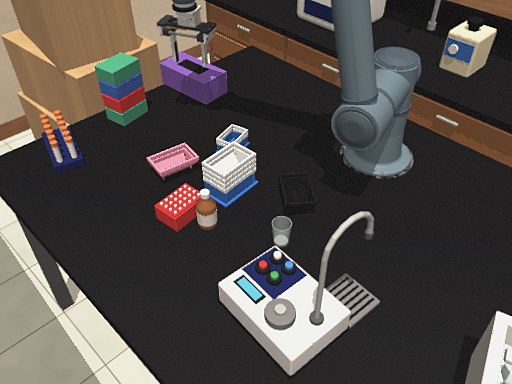

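View pics/side0.png

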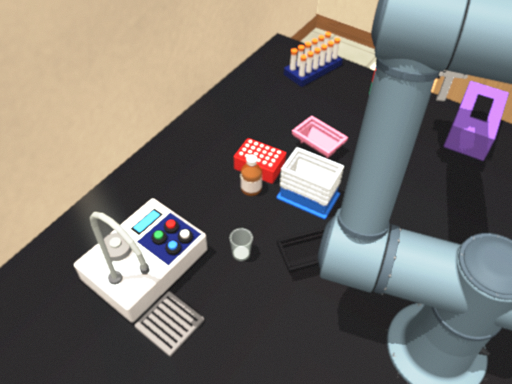

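View pics/wrist0.png

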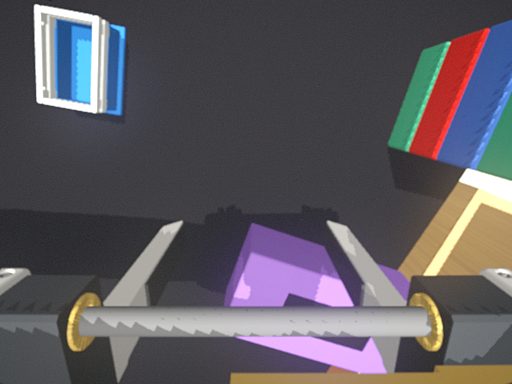

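The scene picture shows the dispenser with its keys near (275,265), the large stack at (230,165) and a small decoy stack at (233,135). The red rack is at (180,205), the bottle at (206,212), the beaker at (282,230), and a black decoy tray at (297,190). Next I measure them.

```bash
python3 - <<'E'
from h import *
for n in ['scene0','side0']:
    im,d,m=load(n); P=cloud(d,m); hsv=cv2.cvtColor(im,cv2.COLOR_RGB2HSV)
    h,s,v=[hsv[...,i].astype(int) for i in range(3)]
    Z=P[...,2]
    print(n)
    box=(slice(245,290),slice(245,310)) if n=='scene0' else (slice(210,260),slice(140,210))
    M=np.zeros_like(Z,bool);M[box]=True
    for c,mk in dict(white=(s<60)&(v>110),blue=(h>95)&(h<112)&(s>100)&(v>130),green=(h>45)&(h<85)&(s>80),red=((h<8)|(h>172))&(s>120)).items():
        k=M&mk&(Z>96)&(Z<108)
        print(c,k.sum(),np.nanmean(P[k],0).round(1), np.nanmedian(Z[k]).round(1))
    # stack rim top
    k=(Z>108)&(Z<125)&(s<60)&(v>120)&(P[...,0]<750)
    nl,lab,st,cen=cv2.connectedComponentsWithStats(k.astype(np.uint8))
    for i in range(1,nl):
        if st[i,4]>60:
            q=P[lab==i]; r=cv2.minAreaRect(q[:,:2].astype(np.float32)); print('rim',st[i],r,np.median(q[:,2]).round(1),q[:,:2].min(0),q[:,:2].max(0)); 
    # dispenser box top
    k=(Z>75)&(Z<86)&(s<60)&(v>120)
    nl,lab,st,cen=cv2.connectedComponentsWithStats(k.astype(np.uint8))
    for i in range(1,nl):
        if st[i,4]>200:
            q=P[lab==i]; r=cv2.minAreaRect(q[:,:2].astype(np.float32)); print('box',st[i],r,np.median(q[:,2]).round(1))
E
```

```text
scene0
white 52 [595.6 124.7 100.9] 101.1
blue 52 [598.3 165.1 101.3] 101.7
green 57 [642.7 161.2 101.2] 101.3
red 54 [640.4 121.8 101.5] 102.3
rim [201 141  55  38 485] ((448.1036071777344, -210.92645263671875), (139.8610382080078, 94.74897003173828), 5.430238246917725) 115.8 [ 378.12524795 -262.14136566] [ 519.94907047 -158.05593193]
rim [200 189  10  10  81] ((591.8313598632812, -145.27401733398438), (25.372699737548828, 25.161762237548828), 62.00200653076172) 119.3 [ 579.65936521 -158.60334   ] [ 605.56608628 -131.69568472]
rim [275 304  11  11  67] ((702.4994506835938, 237.4119415283203), (24.370637893676758, 21.13949966430664), 43.922279357910156) 109.5 [691.07618434 224.65772898] [714.79646415 248.69565893]
rim [497 338  15  46 330] ((481.7926025390625, 618.71044921875), (96.95368194580078, 22.451040267944336), 18.243572235107422) 116.7 [437.40001835 594.08675599] [529.56122815 640.63810859]
box [ 218  246  132  115 4377] ((660.7597045898438, 204.54930114746094), (249.43435668945312, 181.02728271484375), 85.78369903564453) 79.3
side0
white 54 [590.9 123.8 100.4] 100.7
blue 34 
[... 244 characters left out ...]
262.16422257] [ 516.23343803 -161.49352091]
rim [247 155  10  11  81] ((589.4757080078125, -146.81739807128906), (23.418304443359375, 29.22378158569336), 31.870195388793945) 117.9 [ 575.87847059 -161.58450877] [ 601.99168375 -133.38285285]
rim [426 338  36  21  81] ((-0.9351387023925781, 61.26265335083008), (72.4840316772461, 12.611062049865723), 1.3183585405349731) 111.7 [-37.02782972  54.18194103] [35.44235476 67.72671616]
box [293 159  41  22 223] ((451.4855041503906, -224.87411499023438), (102.93551635742188, 44.5479850769043), 1.528096318244934) 79.8
box [  75  199  131  111 3830] ((657.2451782226562, 204.03587341308594), (250.93923950195312, 181.87701416015625), 85.87630462646484) 78.9
```

```bash
python3 - <<'E'
from h import *
def R(a): a=np.radians(a); return np.array([[np.cos(a),-np.sin(a)],[np.sin(a),np.cos(a)]])
C=np.array([447.3,-211.]); A=4.8
O=np.array([514.3,214.9]); B=-4.1
for n in ['scene0','side0']:
    im,d,m=load(n); big=cv2.resize(im[:,:,::-1],None,fx=4,fy=4,interpolation=cv2.INTER_CUBIC)
    def poly(pts,col):
        q=(proj(pts,m)+.5)*4; cv2.polylines(big,[q.astype(np.int32)],True,col,1,cv2.LINE_AA)
    for hx,hy,z in [(67,45,118),(59,37,118),(67,45,100),(72,50,0)]:
        xy=np.array([[hx,hy],[hx,-hy],[-hx,-hy],[-hx,hy]])@R(A).T+C
        poly(np.c_[xy,np.full(4,z)],(0,0,255))
    for k in [(85,-85,102),(85,-45,102),(130,-45,102),(130,-85,102),(0,90,250),(130,90,80)]:
        q=(proj(np.r_[R(B)@k[:2]+O,k[2]],m)[0]+.5)*4; cv2.circle(big,tuple(int(x) for x in q),5,(255,0,255),1)
    xy=np.array([[55,-127],[235,-127],[235,127],[55,127]])@R(B).T+O; poly(np.c_[xy,np.full(4,80)],(0,200,0))
    s=[(150,130,200,150),(200,200,200,150)] if n=='scene0' else [(230,110,200,150),(70,190,200,150)]
    if n=='scene0': s=[(170,120,130,110),(215,200,190,150)]
    else: s=[(230,120,130,110),(70,190,170,140)]
    for i,(x,y,w,h) in enumerate(s):
        cv2.imwrite(f'pics/ov_{n}_{i}.png',big[y*4:(y+h)*4,x*4:(x+w)*4])
print('spout',R(B)@[0,90]+O)
for k in [(85,-85),(85,-45),(130,-45)]: print(R(B)@k+O)
E
```

```text
spout [520.73476999 304.66967046]
[593.00518378 124.04025068]
[595.86508155 163.937882  ]
[640.74991679 160.720497  ]
```

View pics/ov_scene0_0.png

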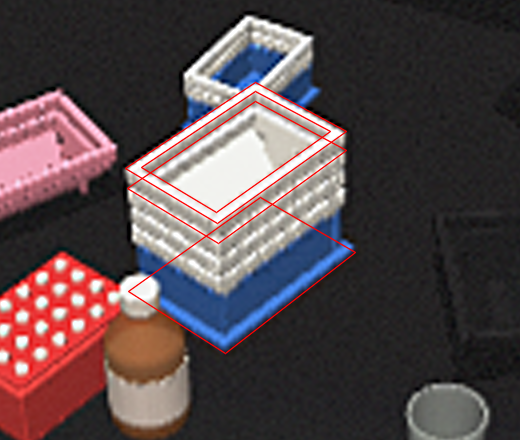

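View pics/ov_scene0_1.png

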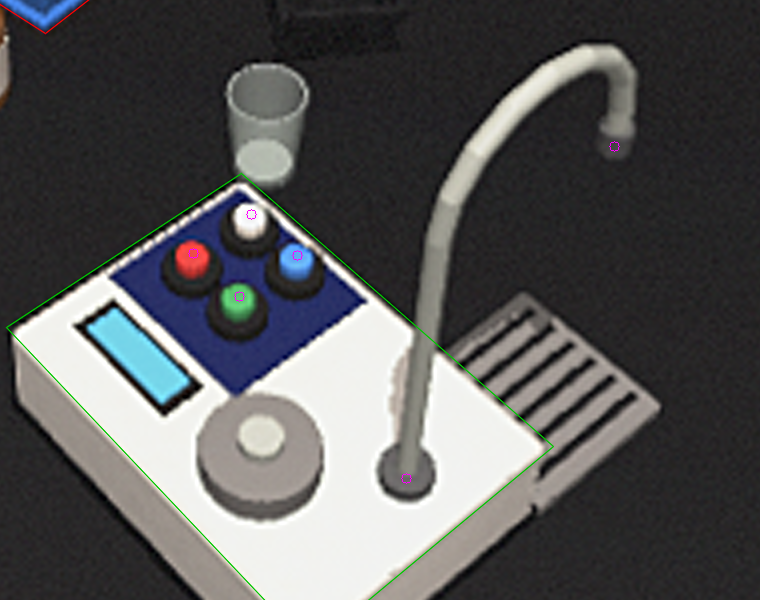

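View pics/ov_side0_0.png

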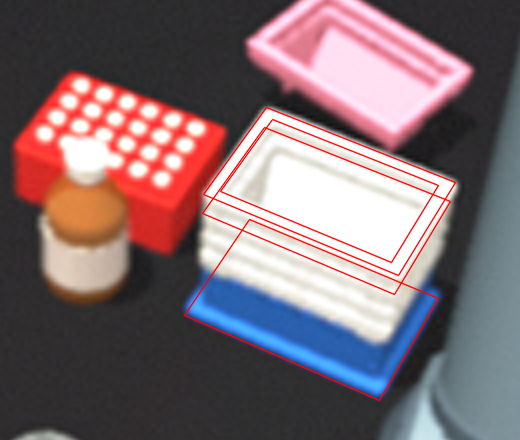

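View pics/ov_side0_1.png

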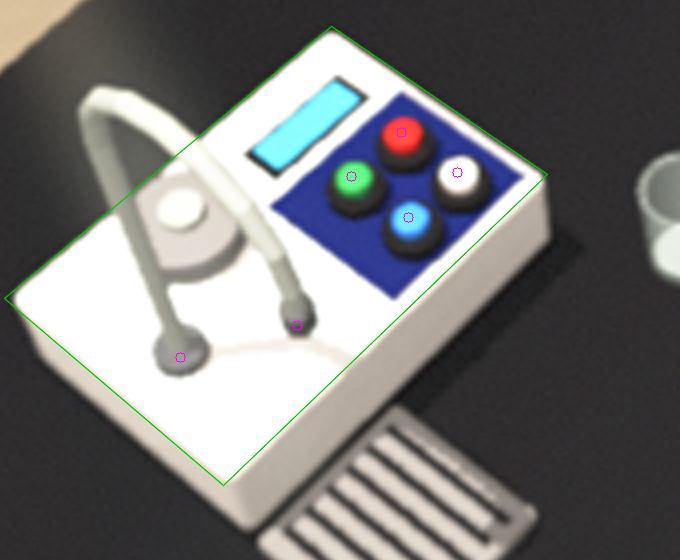

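Both overlays agree to about 2 mm: the stack is at (447,-211) with yaw +4.8°, and the dispenser is at (514,215) with yaw -4.1°. I'll shut the gripper and go to the white key.

```bash
python3 -m inch '[[2,4.4,0.3,-2],[2,4.4,0.3,-2],[2,4.4,0.3,-2],[2,4.4,0.3,-2],[2,4.4,0.3,-2]]' 0 20
python3 -m inch '[[2,4.4,0,-2],[2,4.4,0,-2],[2,4.4,0,-2],[2,4.4,0,-2],[2,4.4,0,-2.4]]'
python3 -m inch '[[2,4.4,0,0],[2,4.4,0,0],[2,4.4,0,0],[2,4.4,0,0],[2,4.4,-1,0]]'
```

```text
time: 0.65
tcp_pos: [377.7, -365.9, 220.3]
tool_rot: [[-0.0, 0.261, -0.965], [0.0, -0.965, -0.261], [-1.0, -0.0, -0.0]]
ft_force: [0.1, -0.1, 0.4]
opening: 0.615
time: 1.15
tcp_pos: [477.6, -145.9, 220.4]
tool_rot: [[0.0, 0.083, -0.997], [-0.0, -0.997, -0.083], [-1.0, 0.0, -0.0]]
ft_force: [0.6, -0.8, -0.3]
opening: 0.185
time: 1.65
tcp_pos: [578.7, 74.2, 211.7]
tool_rot: [[0.003, 0.085, -0.996], [-0.0, -0.996, -0.085], [-1.0, 0.001, -0.003]]
ft_force: [1.3, -0.5, 0.8]
opening: 0.007
```

```bash
python3 -m inch '[[1.5,4.95,0,0],[0,0,-4,0],[0,0,-4,0],[0,0,-1,0],[0,0,0,0]]'; python3 - <<'E'
from h import *
snap('side','side1')
im,d,m=load('side1'); cv2.imwrite('pics/side1c.png',cv2.resize(im[170:330,60:260,::-1],None,fx=4,fy=4))
print(telemetry.read_state()['tcp_pos'])
E
```

```text
time: 2.15
tcp_pos: [590.4, 119.8, 118.5]
tool_rot: [[-0.004, 0.084, -0.996], [-0.0, -0.996, -0.084], [-1.0, -0.0, 0.004]]
ft_force: [0.5, 0.0, 0.8]
opening: 0.004
[591.98274866 119.70485248 120.87073104]
```

View pics/side1c.png

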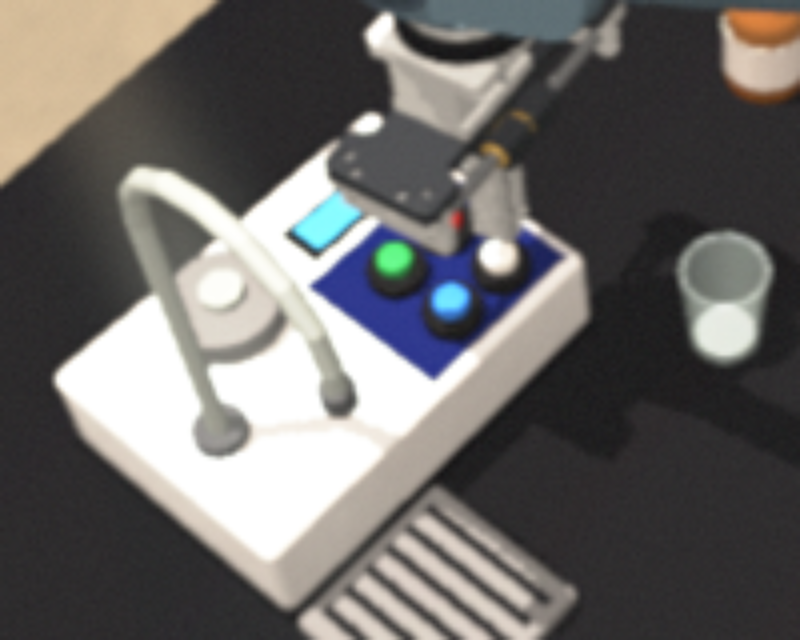

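The shut fingers are right above the white key. Pressing now.

```bash
python3 -m inch '[[0.1,0.4,-0.8,0],[0,0,-0.7,0],[0,0,-0.4,0],[0,0,-0.3,0],[0,0,-0.2,0]]'; python3 -m inch '[[0,0,0,0],[0,0,0,0]]'
```

```text
time: 2.7
tcp_pos: [593.3, 123.9, 97.1]
tool_rot: [[0.001, 0.085, -0.996], [0.0, -0.996, -0.085], [-1.0, 0.0, -0.001]]
ft_force: [-2.1, 0.3, 10.6]
opening: 0.002
time: 2.9
tcp_pos: [593.3, 124.0, 97.3]
tool_rot: [[0.001, 0.085, -0.996], [-0.0, -0.996, -0.085], [-1.0, 0.0, -0.001]]
ft_force: [-1.6, -1.0, 4.9]
opening: 0.005
```

```bash
python3 -m inch '[[0,0,-0.1,0],[0,0,0,0],[0,0,1.5,0],[0.28,4,1,0],[0,0,-0.5,0]]'; python3 -m inch '[[0,0,0,0]]'
```

```text
time: 3.4
tcp_pos: [597.4, 166.8, 118.4]
tool_rot: [[0.005, 0.087, -0.996], [0.001, -0.996, -0.087], [-1.0, -0.001, -0.005]]
ft_force: [-0.6, -0.9, 0.6]
opening: 0.003
time: 3.5
tcp_pos: [595.1, 164.4, 114.9]
tool_rot: [[-0.001, 0.086, -0.996], [-0.0, -0.996, -0.086], [-1.0, 0.0, 0.001]]
ft_force: [-0.9, -0.5, -0.3]
opening: 0.003
```

```bash
python3 -m inch '[[0,0,-0.8,0],[0,0,-0.6,0],[0,0,-0.3,0],[0,0,-0.2,0],[0,0,0,0]]'; python3 -m inch '[[0,0,0,0],[0,0,0,0]]'
```

```text
time: 4.0
tcp_pos: [595.3, 163.3, 97.2]
tool_rot: [[-0.002, 0.084, -0.996], [-0.001, -0.996, -0.084], [-1.0, 0.001, 0.002]]
ft_force: [-4.3, -1.1, 8.1]
opening: 0.001
time: 4.2
tcp_pos: [595.3, 163.3, 97.2]
tool_rot: [[-0.002, 0.084, -0.996], [-0.001, -0.996, -0.084], [-1.0, 0.001, 0.002]]
ft_force: [-4.2, -0.9, 7.6]
opening: 0.005
```

```bash
python3 -m inch '[[0,0,2.3,0],[4.5,-0.3,0,0],[0,0,0,0],[0,0,-1.1,0],[0,0,-0.6,0]]'; python3 -m inch '[[0,0,-0.3,0],[0,0,-0.3,0],[0,0,0,0],[0,0,0,0]]'
```

```text
time: 4.7
tcp_pos: [639.2, 160.8, 100.4]
tool_rot: [[-0.003, 0.084, -0.996], [-0.0, -0.996, -0.084], [-1.0, -0.0, 0.003]]
ft_force: [0.5, -0.1, 1.2]
opening: 0.004
time: 5.1
tcp_pos: [639.8, 160.9, 97.2]
tool_rot: [[-0.001, 0.085, -0.996], [-0.001, -0.996, -0.085], [-1.0, 0.0, 0.001]]
ft_force: [-4.8, -0.3, 4.5]
opening: 0.005
```

```bash
python3 - <<'E'
from h import *
im,d,m=load('scene0'); P=cloud(d,m)
def R(a): a=np.radians(a); return np.array([[np.cos(a),-np.sin(a)],[np.sin(a),np.cos(a)]])
C=np.array([447.3,-211.])
for u,v in [(-51,41),(-51,-41),(51,41),(51,-41)]: print(u,v,R(4.8)@[u,v]+C)
for nm,px in dict(beaker=(282,228),black=(297,190),small=(233,133),pink=(173,158)).items(): print(nm,P[px[1],px[0]].round())
w=np.load('pics/wrist0.npz'); Rw=cv2.Rodrigues(w['rvec'].ravel())[0]; print('cam',(-Rw.T@w['tvec'].ravel()))
E
```

```text
-51 41 [ 393.0480726  -174.41136278]
-51 -41 [ 399.90965575 -256.12377724]
51 41 [ 494.69034425 -165.87622276]
51 -41 [ 501.5519274  -247.58863722]
beaker [473.  28.  25.]
black [318. -58.   7.]
small [ 277. -387.   24.]
pink [ 502. -419.   24.]
cam [ 353.38188265 -551.97737561  383.55257455]
```

Green is down too. One more small push to be certain, then up and over to the stack.

```bash
python3 -m inch '[[0,0,-0.1,0],[0,0,0,0]]'; python3 -m inch '[[0,0,3,0],[0,0,5,0],[-3,-4,2.5,0],[-3,-4,0,0],[-3,-4,0,0]]' 3.6
python3 -m inch '[[-3,-4,0,0],[-3,-4,0,0],[-3,-4,0,0],[-3,-4,0,0],[-3.2,-5,0,0]]'; python3 -m inch '[[0,0,-2,0],[0,0,-2,0],[0,0,0,0],[0,0,0,0]]'; python3 - <<'E'
from h import *
snap('wrist','w2');print(telemetry.read_state()['tcp_pos'])
E
```

```text
time: 5.3
tcp_pos: [639.9, 160.9, 97.2]
tool_rot: [[-0.002, 0.085, -0.996], [-0.001, -0.996, -0.085], [-1.0, 0.001, 0.002]]
ft_force: [-6.3, -1.7, 10.3]
opening: 0.005
time: 5.8
tcp_pos: [552.8, 44.6, 198.8]
tool_rot: [[0.002, 0.086, -0.996], [-0.0, -0.996, -0.086], [-1.0, 0.0, -0.002]]
ft_force: [-0.0, -0.5, -0.1]
opening: 0.371
time: 6.3
tcp_pos: [405.1, -157.4, 197.5]
tool_rot: [[0.001, 0.086, -0.996], [-0.0, -0.996, -0.086], [-1.0, 0.0, -0.001]]
ft_force: [0.7, -0.3, -0.1]
opening: 0.382
time: 6.7
tcp_pos: [406.7, -156.5, 157.8]
tool_rot: [[-0.0, 0.085, -0.996], [0.0, -0.996, -0.085], [-1.0, -0.0, 0.0]]
ft_force: [0.5, -0.5, -0.1]
opening: 0.387
[ 407.20663502 -156.73134288  158.51876333]
```

View pics/w2.png

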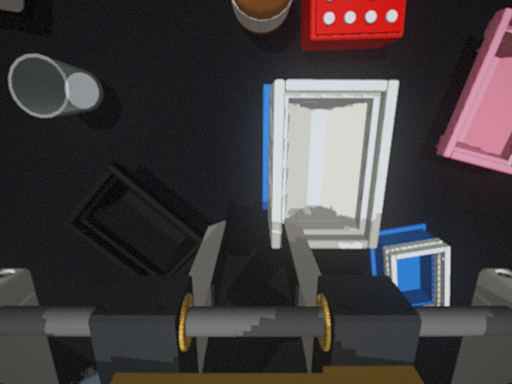

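The wrist view shows the whole top rim, corners about (275,85), (395,85), (375,245) and (278,245). The fingertips are at (215,230) and (300,230). I'll measure the rim in this view.

```bash
python3 - <<'E'
from h import *
im,d,m=load('w2'); P=cloud(d,m); Z=P[...,2]
hsv=cv2.cvtColor(im,cv2.COLOR_RGB2HSV)
k=(Z>109)&(Z<127)&(hsv[...,1]<60)&(hsv[...,2]>100); k[:70]=0;k[250:]=0;k[:,:260]=0;k[:,410:]=0
nl,lab,st,cen=cv2.connectedComponentsWithStats(k.astype(np.uint8))
for i in range(1,nl):
    if st[i,4]>60:
        q=P[lab==i]; print(st[i],cv2.minAreaRect(q[:,:2].astype(np.float32)),np.median(q[:,2]),q[:,2].mean())
def R(a): a=np.radians(a); return np.array([[np.cos(a),-np.sin(a)],[np.sin(a),np.cos(a)]])
big=cv2.resize(im[:,:,::-1],None,fx=3,fy=3,interpolation=cv2.INTER_CUBIC)
for hx,hy,z in [(67,45,118),(59,37,118)]:
    xy=np.array([[hx,hy],[hx,-hy],[-hx,-hy],[-hx,hy]])@R(4.8).T+[447.3,-211]
    cv2.polylines(big,[((proj(np.c_[xy,np.full(4,z)],m)+.5)*3).astype(np.int32)],True,(0,0,255),1)
cv2.imwrite('pics/w2o.png',big[200:800,600:1300])
E
```

```text
[ 271   80  127  168 5959] ((448.1943359375, -211.76339721679688), (132.78565979003906, 90.37945556640625), 4.839517593383789) 117.40707858827444 116.83239954959119
```

View pics/w2o.png

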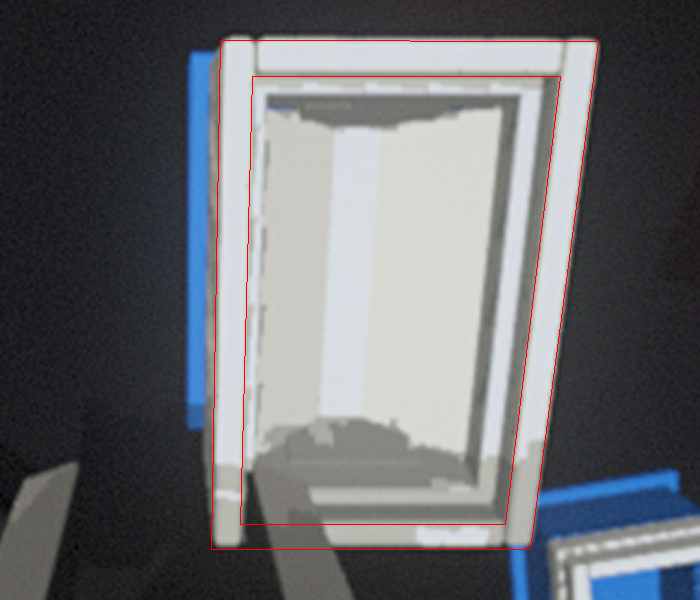

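```bash
python3 -m inch '[[-0.9,-1.8,0,0],[0,0,-1.5,0],[0,0,-1.3,0],[0,0,0,0],[0,0,0,0]]'; python3 - <<'E'
from h import *
im,d,m=snap('wrist','w3');print(telemetry.read_state()['tcp_pos'])
cv2.imwrite('pics/w3c.png',cv2.resize(im[150:330,180:420,::-1],None,fx=3,fy=3))
E
```

```text
time: 7.25
tcp_pos: [398.1, -174.6, 130.0]
tool_rot: [[-0.0, 0.086, -0.996], [0.0, -0.996, -0.086], [-1.0, -0.0, 0.0]]
ft_force: [0.1, 0.3, -0.5]
opening: 0.383
[ 398.2928583  -174.81416052  130.33105458]
```

View pics/w3c.png

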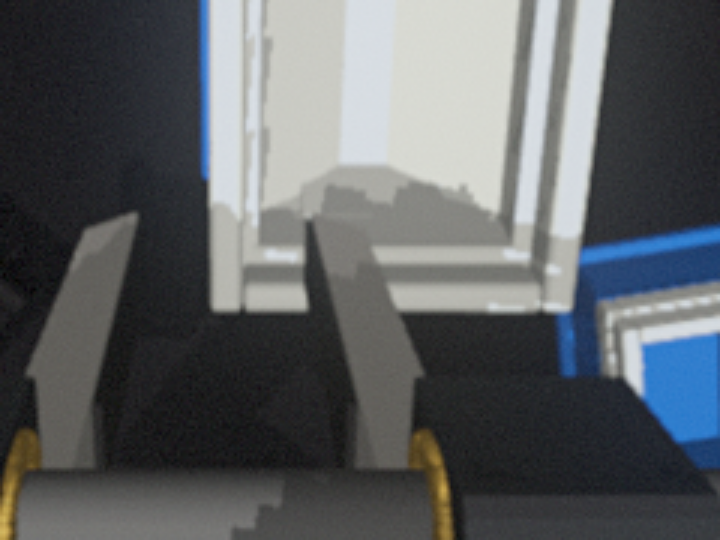

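The rim lies between the two fingertips. Going down to 11 mm below the rim's top and closing.

```bash
python3 -m inch '[[0,0,-1,0],[0,0,-0.8,0],[0,0,-0.5,0],[0,0,0,0],[0,0,0,0]]'; python3 -m inch '[[0,0,0,0],[0,0,0,0],[0,0,0,0],[0,0,0,0],[0,0,0,0]]' 0 6; python3 -m inch '[[0,0,0,0],[0,0,0,0]]'; python3 - <<'E'
from h import *
im,d,m=snap('wrist','w4');print(telemetry.read_state())
cv2.imwrite('pics/w4c.png',cv2.resize(im[100:330,180:420,::-1],None,fx=2.5,fy=2.5))
E
```

```text
time: 7.8
tcp_pos: [397.8, -174.9, 106.7]
tool_rot: [[-0.0, 0.085, -0.996], [0.0, -0.996, -0.085], [-1.0, -0.0, 0.0]]
ft_force: [-0.1, -0.6, -0.9]
opening: 0.384
time: 8.3
tcp_pos: [397.9, -175.0, 107.0]
tool_rot: [[0.0, 0.085, -0.996], [-0.0, -0.996, -0.085], [-1.0, 0.0, -0.0]]
ft_force: [-0.3, -1.3, 1.1]
opening: 0.087
time: 8.5
tcp_pos: [397.9, -175.0, 107.0]
tool_rot: [[0.0, 0.085, -0.996], [-0.0, -0.996, -0.085], [-1.0, 0.0, -0.0]]
ft_force: [-0.7, 0.2, 0.4]
opening: 0.088
{'time': 8.55, 'joints': array([-6.76258239e-01, -1.61304165e-01,  2.16936819e+00,  1.63505457e-05,
        1.13325579e+00,  8.09781360e-01]), 'qd': array([-0.00153118,  0.00044219, -0.0006394 , -0.00078335,  0.00135973,
       -0.00017551]), 'joint_torque': array([ 2.08736979e-02, -2.13915646e+01, -2.80471873e+01,  7.04689091e-02,
       -8.58002692e-02, -8.42279027e-03]), 'tcp_pos': array([ 397.96777743, -174.98662814,  106.97670437]), 'tool_rot': array([[ 2.22059954e-04,  8.46483652e-02, -9.96410862e-01],
       [-1.59211734e-04, -9.96410870e-01, -8.46484015e-02],
       [-9.99999963e-01,  1.77437321e-04, -2.07785939e-04]]), 'ft_force': array([-1.08002117, -1.04445183,  0.90701495]), 'moment': array([0.02866439, 0.09357209, 0.03583222]), 'opening': 0.08702556924226063}
```

View pics/w4c.png

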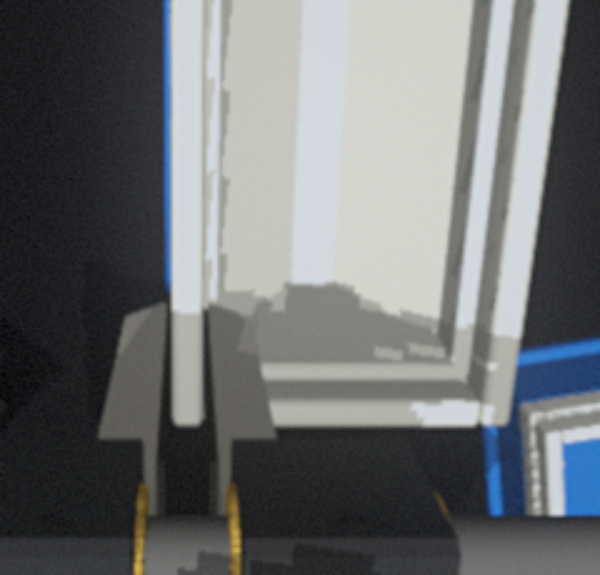

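It's gripping at 8.2 mm opening. Now a slow lift with a light grip, so the rim can pivot in the pads while the far end stays seated.

```bash
python3 -m inch '[[0,0,0.2,0],[0,0,0.2,0],[0,0,0.2,0],[0,0,0.2,0],[0,0,0,0]]'; python3 - <<'E'
from h import *
im,d,m=snap('wrist','w5');s=telemetry.read_state();print(s['tcp_pos'],s['ft_force'],s['moment'])
cv2.imwrite('pics/w5c.png',cv2.resize(im[60:330,180:420,::-1],None,fx=2.2,fy=2.2))
P=cloud(d,m);Z=P[...,2]
def R(a): a=np.radians(a); return np.array([[np.cos(a),-np.sin(a)],[np.sin(a),np.cos(a)]])
L=(P[...,:2]-[448.2,-211.8])@R(4.84)
for nm,(x,y) in dict(a=(60,41),b=(60,-41),c=(-63,-38),d=(-30,41),d2=(-63,30),m=(0,41),n=(0,-41)).items():
    k=(abs(L[...,0]-x)<5)&(abs(L[...,1]-y)<2.5)&(Z>105)&(Z<150); print(nm,k.sum(),np.median(Z[k]))
E
```

```text
time: 9.05
tcp_pos: [397.9, -175.0, 115.2]
tool_rot: [[0.0, 0.085, -0.996], [-0.0, -0.996, -0.085], [-1.0, 0.0, -0.0]]
ft_force: [0.2, -0.1, -0.2]
opening: 0.084
[ 397.86241509 -174.96023404  115.04694165] [0.85999697 0.35277337 0.48134666] [ 0.07141571  0.01879793 -0.00637396]
a 170 118.87924592808449
b 155 118.01900902742521
c 116 125.297469896938
d 122 124.6904201571185
d2 0 nan
m 128 122.76994282186634
n 131 122.06784756792516
  return _methods._mean(a, axis=axis, dtype=dtype,
  ret = ret.dtype.type(ret / rcount)
```

View pics/w5c.png

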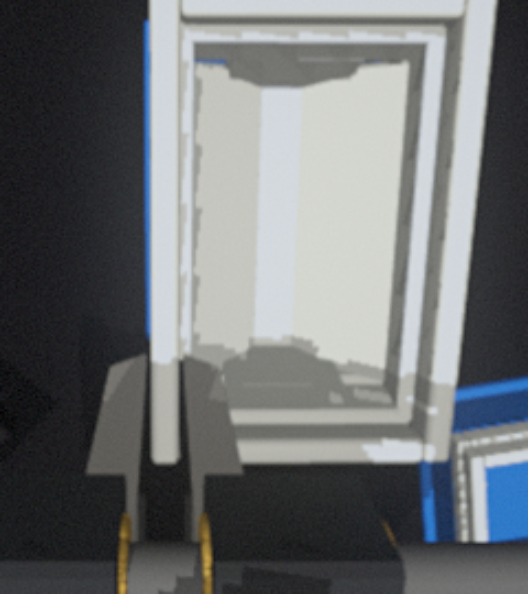

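It is tilting as wanted: the near end is up about 7 mm and the far end is still at 118. Continuing.

```bash
cat > tilt.py <<'E'
from h import *
import sys
fn=sys.argv[1]
im,d,m=snap('wrist',fn);s=telemetry.read_state();print(s['tcp_pos'],s['ft_force'],s['moment'])
P=cloud(d,m);Z=P[...,2]
c=np.array([float(x) for x in sys.argv[2:4]]) if len(sys.argv)>3 else np.array([448.2,-211.8]); 
a=np.radians(float(sys.argv[4]) if len(sys.argv)>4 else 4.84)
z0=float(sys.argv[5]) if len(sys.argv)>5 else 118
L=(P[...,:2]-c)@np.array([[np.cos(a),-np.sin(a)],[np.sin(a),np.cos(a)]])
for nm,(x,y) in dict(a=(60,41),b=(60,-41),c=(-63,-38),d=(-30,41),m=(0,41),n=(0,-41)).items():
    k=(abs(L[...,0]-x)<5)&(abs(L[...,1]-y)<2.5)&(Z>z0-15)&(Z<z0+50); print(nm,k.sum(),np.median(Z[k]).round(1) if k.any() else '')
cv2.imwrite(f'pics/{fn}c.png',cv2.resize(im[20:384,120:500,::-1],None,fx=1.6,fy=1.6))
E
python3 -m inch '[[0,0,0.3,0],[0,0,0.3,0],[0,0,0.2,0],[0,0,0.2,0],[0,0,0,0]]'; python3 tilt.py w6
```

```text
time: 9.6
tcp_pos: [397.9, -175.0, 125.2]
tool_rot: [[0.0, 0.085, -0.996], [-0.0, -0.996, -0.085], [-1.0, 0.0, -0.0]]
ft_force: [0.1, -0.1, 0.1]
opening: 0.085
[ 397.82889028 -174.96176174  125.02871114] [-0.46838331 -0.02571013 -0.32843336] [0.00633275 0.07494812 0.00802844]
a 169 124.2
b 148 123.0
c 112 135.2
d 120 134.0
m 134 130.8
n 127 129.4
```

View pics/w6c.png

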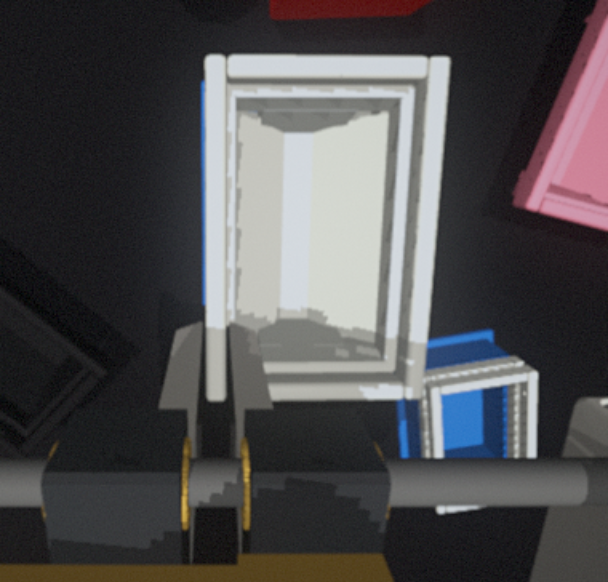

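The far end has followed by about 6 mm because the pads hold too stiffly. I'll ease the grip to 3 N so the part pivots freely, then reseat the far end.

```bash
python3 -m inch '[[0,0,0,0],[0,0,0,0],[0,0,0,0]]' 0 3; python3 tilt.py w7
```

```text
time: 9.95
tcp_pos: [397.8, -174.9, 124.8]
tool_rot: [[-0.0, 0.085, -0.996], [0.0, -0.996, -0.085], [-1.0, -0.0, 0.0]]
ft_force: [0.3, 0.4, -0.1]
opening: 0.083
[ 397.8214351  -174.91370132  124.78411188] [ 0.18481848  0.14377444 -0.52172273] [0.04498204 0.0229463  0.04353389]
a 163 124.1
b 149 123.1
c 112 135.0
d 109 133.7
m 150 130.5
n 124 129.5
```

```bash
python3 -m inch '[[0,0,-0.2,0],[0,0,-0.2,0],[0,0,-0.15,0],[0,0,0,0]]'; python3 tilt.py w8
```

```text
time: 10.4
tcp_pos: [397.7, -174.8, 119.0]
tool_rot: [[-0.0, 0.085, -0.996], [0.0, -0.996, -0.085], [-1.0, -0.0, 0.0]]
ft_force: [-0.2, -0.2, 0.2]
opening: 0.083
[ 397.75628021 -174.85918275  119.11903533] [-0.79570434 -0.57576082 -0.358143  ] [ 0.0342395   0.07962871 -0.03224345]
a 171 124.2
b 175 124.3
c 123 129.3
d 118 128.7
m 136 127.1
n 127 127.2
```

```bash
python3 -m inch '[[0.1,0,-0.2,0],[0.1,0,-0.2,0],[0,0,-0.2,0],[0,0,-0.2,0],[0,0,0,0]]'; python3 tilt.py w9
```

```text
time: 10.95
tcp_pos: [399.8, -174.8, 111.0]
tool_rot: [[-0.0, 0.085, -0.996], [0.0, -0.996, -0.085], [-1.0, -0.0, 0.0]]
ft_force: [-0.1, -0.3, -0.7]
opening: 0.087
[ 399.78165849 -174.84349557  111.07921242] [-0.43581375  1.15632251 -0.07238891] [ 0.06153585  0.15218435 -0.01486853]
a 180 122.7
b 186 126.3
c 77 124.6
d 117 121.7
m 145 122.1
n 144 125.7
```

View pics/w9c.png

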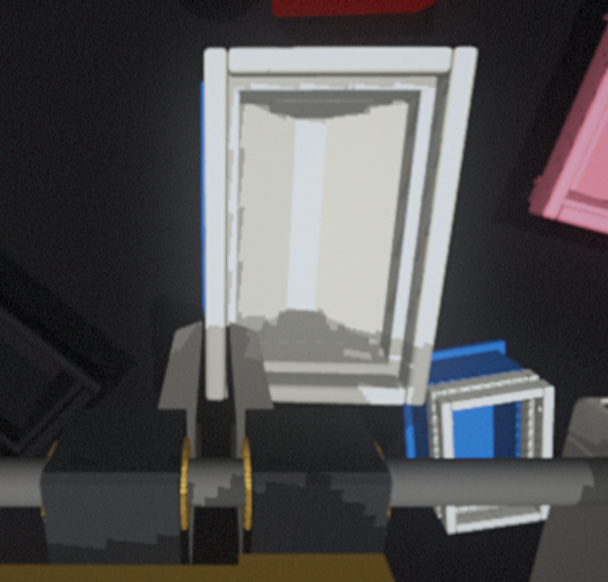

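The lift held x constant, so the tilted trough wedged against the nest's wall instead of swinging about its far corner. I'll release it and press it back down at the middle of its floor. Then I'll repeat the lift, following the swing's arc with a small +x shift.

```bash
python3 -m inch '[[0,0,0,0],[0,0,0,0],[0,0,0,0],[0,0,0,0]]' 3.6 6; python3 tilt.py w10;  python3 -m inch '[[0,0,2.5,0],[0,0,2.5,0],[2.4,-1.8,0,0],[2.4,-1.8,0,0],[0,0,0,0]]' 0; python3 - <<'E'
from h import *
im,d,m=load('w10'); P=cloud(d,m); Z=P[...,2]
a=np.radians(4.84)
L=(P[...,:2]-[448.2,-211.8])@np.array([[np.cos(a),-np.sin(a)],[np.sin(a),np.cos(a)]])
k=(abs(L[...,0])<40)&(abs(L[...,1])<15)&(Z>20); print('floor',np.percentile(Z[k],[5,50,95]))
E
```

```text
time: 11.4
tcp_pos: [399.9, -175.0, 111.4]
tool_rot: [[0.0, 0.085, -0.996], [-0.0, -0.996, -0.085], [-1.0, 0.0, -0.0]]
ft_force: [-0.4, -0.4, -0.1]
opening: 0.371
[ 399.92491268 -174.96726093  111.3738424 ] [ 0.13177658 -0.21502108  0.12285348] [ 0.03458455 -0.00179319 -0.00396609]
a 193 122.6
b 184 126.6
c 86 125.1
d 119 121.7
m 130 121.9
n 133 126.1
time: 11.95
tcp_pos: [449.6, -212.6, 161.8]
tool_rot: [[0.001, 0.084, -0.996], [-0.001, -0.996, -0.084], [-1.0, 0.001, -0.001]]
ft_force: [-0.4, -0.3, -0.8]
opening: 0.013
floor [ 69.69295074 223.91430116 234.72819561]
```

```bash
python3 -m inch '[[0,-0.7,-2.5,0],[0,0,-2.5,0],[0,0,-2.5,0],[0,0,-0.7,0],[0,0,0,0]]'; python3 -m inch '[[0,0,-0.3,0],[0,0,0,0]]';python3 -m inch '[[0,0,-0.3,0],[0,0,0,0]]'; python3 -m inch '[[0,0,-0.3,0],[0,0,0,0]]'
```

```text
time: 12.45
tcp_pos: [446.8, -217.0, 78.3]
tool_rot: [[-0.002, 0.085, -0.996], [0.002, -0.996, -0.085], [-1.0, -0.002, 0.002]]
ft_force: [0.6, -0.6, 0.1]
opening: 0.005
time: 12.65
tcp_pos: [448.4, -218.3, 77.4]
tool_rot: [[0.001, 0.085, -0.996], [-0.001, -0.996, -0.085], [-1.0, 0.001, -0.001]]
ft_force: [0.1, -0.2, 0.2]
opening: 0.006
time: 12.85
tcp_pos: [448.0, -218.0, 73.6]
tool_rot: [[0.0, 0.085, -0.996], [-0.0, -0.996, -0.085], [-1.0, 0.0, -0.0]]
ft_force: [0.1, 0.1, -1.1]
opening: 0.005
time: 13.05
tcp_pos: [447.8, -217.9, 70.2]
tool_rot: [[-0.0, 0.085, -0.996], [0.0, -0.996, -0.085], [-1.0, -0.0, 0.0]]
ft_force: [0.3, 1.1, 0.2]
opening: 0.005
```

```bash
python3 -m inch '[[0,0,-0.3,0],[0,0,0,0]]';python3 -m inch '[[0,0,-0.2,0],[0,0,0,0]]'; python3 -m inch '[[0,0,-0.1,0],[0,0,0,0]]'; python3 tilt.py w11
```

```text
time: 13.25
tcp_pos: [447.9, -217.6, 67.6]
tool_rot: [[-0.0, 0.085, -0.996], [0.001, -0.996, -0.085], [-1.0, -0.001, 0.0]]
ft_force: [-0.8, 2.3, 2.4]
opening: 0.004
time: 13.45
tcp_pos: [447.7, -217.3, 65.0]
tool_rot: [[-0.0, 0.085, -0.996], [0.001, -0.996, -0.085], [-1.0, -0.001, 0.0]]
ft_force: [0.0, 2.5, 0.7]
opening: 0.001
time: 13.65
tcp_pos: [447.8, -217.7, 64.3]
tool_rot: [[-0.0, 0.085, -0.996], [0.0, -0.996, -0.085], [-1.0, -0.0, 0.0]]
ft_force: [-1.2, 2.4, 3.5]
opening: 0.005
[ 447.78534663 -217.6893049    64.24088651] [-1.23695531  2.07176539  4.17735799] [ 0.6206025   0.18756329 -0.03165838]
a 207 117.6
b 329 117.4
c 0 
d 0 
m 150 117.6
n 92 112.7
```

View pics/w11c.png

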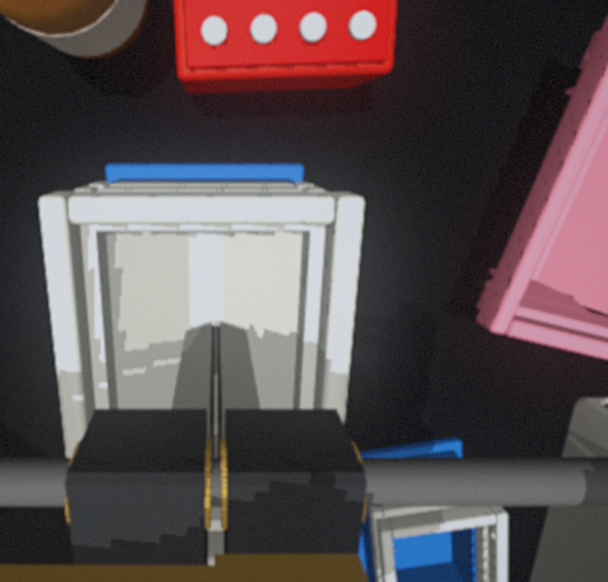

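The far corners read 117.5, so it is reseated. I'll push a touch more, then withdraw and go back to the pinch point.

```bash
python3 -m inch '[[0,0,-0.1,0],[0,0,0,0],[0,0,3,0],[0,0,3,0],[0,0,3,0]]'; python3 -m inch '[[0,0,0.7,0],[-2.5,2.1,0,0],[-2.5,2.2,0,0],[0,0,0,0],[0,0,0,0]]' 3.6; python3 tilt.py w12
```

```text
time: 14.2
tcp_pos: [447.7, -218.3, 154.0]
tool_rot: [[-0.0, 0.085, -0.996], [-0.001, -0.996, -0.085], [-1.0, 0.001, 0.0]]
ft_force: [0.7, 0.3, -0.6]
opening: 0.005
time: 14.7
tcp_pos: [397.7, -175.0, 159.5]
tool_rot: [[-0.0, 0.085, -0.996], [-0.0, -0.996, -0.085], [-1.0, 0.0, 0.0]]
ft_force: [-0.1, 0.4, 0.4]
opening: 0.37
[ 398.14745261 -175.40835021  159.91495855] [ 0.19668298 -0.39253273  0.18732093] [0.0276764  0.0289138  0.00697042]
a 103 117.9
b 104 117.9
c 45 117.4
d 73 117.7
m 89 117.8
n 81 117.6
```

View pics/w12c.png

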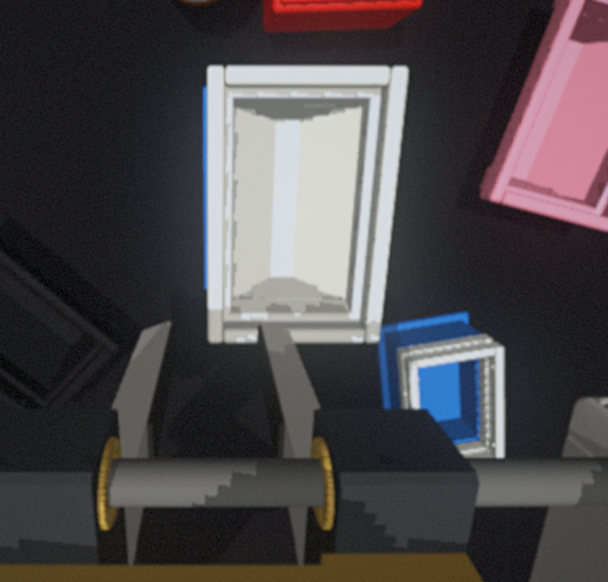

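```bash
python3 - <<'E'
from h import *
im,d,m=load('w12'); P=cloud(d,m); Z=P[...,2]
hsv=cv2.cvtColor(im,cv2.COLOR_RGB2HSV)
k=(Z>109)&(Z<127)&(hsv[...,1]<60)&(hsv[...,2]>100)&(abs(P[...,0]-448)<85)&(abs(P[...,1]+212)<65)
nl,lab,st,cen=cv2.connectedComponentsWithStats(k.astype(np.uint8))
for i in range(1,nl):
    if st[i,4]>60:
        q=P[lab==i]; print(st[i],cv2.minAreaRect(q[:,:2].astype(np.float32)),np.median(q[:,2]),q[:,2].mean())
E
```

```text
[ 249   62  126  172 6110] ((449.7086486816406, -211.64801025390625), (132.80918884277344, 90.2152328491211), 4.943140029907227) 117.456464964177 116.91110834013328
```

All four corners are at about 117.7, so the trough is fully reseated. Gripping again, more lightly.

```bash
python3 -m inch '[[0,0.03,-2.5,0],[0,0,-1.5,0],[0,0,-0.9,0],[0,0,-0.4,0],[0,0,0,0]]'; python3 -m inch '[[0,0,0,0],[0,0,0,0],[0,0,0,0],[0,0,0,0],[0,0,0,0]]' 0 4; python3 -m inch '[[0,0,0,0],[0.03,0,0.2,0],[0.03,0,0.2,0],[0.03,0,0.2,0],[0,0,0,0]]'; python3 tilt.py w13
```

```text
time: 15.25
tcp_pos: [398.0, -174.9, 107.0]
tool_rot: [[-0.001, 0.085, -0.996], [0.0, -0.996, -0.085], [-1.0, -0.0, 0.001]]
ft_force: [-0.0, -0.1, 0.4]
opening: 0.382
time: 15.75
tcp_pos: [398.1, -174.8, 107.7]
tool_rot: [[0.001, 0.085, -0.996], [-0.0, -0.996, -0.085], [-1.0, 0.001, -0.001]]
ft_force: [0.2, -0.4, 1.2]
opening: 0.085
time: 16.25
tcp_pos: [398.9, -174.7, 113.8]
tool_rot: [[0.0, 0.085, -0.996], [-0.0, -0.996, -0.085], [-1.0, 0.0, -0.0]]
ft_force: [-1.0, -0.4, 1.4]
opening: 0.084
[ 398.88747979 -174.72546141  113.70979853] [0.16365263 0.16798217 1.58910253] [ 0.03663513  0.11035169 -0.03421943]
a 174 118.1
b 161 118.0
c 64 124.1
d 111 122.9
m 143 121.2
n 127 121.4
```

```bash
python3 -m inch '[[0.05,0,0.2,0],[0.05,0,0.2,0],[0,0,0,0]]'; python3 tilt.py w14
```

```text
time: 16.6
tcp_pos: [399.7, -174.6, 117.5]
tool_rot: [[-0.0, 0.085, -0.996], [0.0, -0.996, -0.085], [-1.0, -0.0, 0.0]]
ft_force: [-1.0, -0.6, -0.2]
opening: 0.084
[ 399.71661058 -174.56905134  117.36563735] [-0.44731835 -0.05442813  0.0842847 ] [ 1.66158943e-02  1.40081029e-01 -1.06732788e-04]
a 167 118.2
b 153 118.1
c 47 128.3
d 118 126.2
m 131 123.6
n 127 123.5
```

It works this time: the near end is up 11 mm with the far corners still at 118. Continuing along the arc.

```bash
python3 -m inch '[[0.05,0,0.2,0],[0.06,0,0.2,0],[0,0,0,0]]'; python3 tilt.py w15;  python3 -m inch '[[0.06,0,0.2,0],[0.07,0,0.15,0],[0,0,0,0]]'; python3 tilt.py w16
```

```text
time: 16.95
tcp_pos: [400.9, -174.6, 121.6]
tool_rot: [[-0.0, 0.085, -0.996], [-0.0, -0.996, -0.085], [-1.0, 0.0, 0.0]]
ft_force: [-0.1, -0.1, -0.6]
opening: 0.082
[ 400.84671307 -174.62312882  121.44026199] [ 0.36569333  0.04188811 -0.53887662] [ 0.00406319  0.11425059 -0.01899229]
a 157 118.3
b 144 118.2
c 35 132.9
d 108 130.0
m 138 125.9
n 121 126.0
time: 17.3
tcp_pos: [402.1, -174.6, 125.0]
tool_rot: [[-0.0, 0.085, -0.996], [0.0, -0.996, -0.085], [-1.0, -0.0, 0.0]]
ft_force: [-1.8, 0.7, -0.3]
opening: 0.083
[ 402.10060941 -174.57495955  124.87156112] [-1.93114294  0.04891666 -0.25787145] [ 0.04600573  0.24582905 -0.04138005]
a 153 118.4
b 139 118.3
c 18 136.8
d 120 133.0
m 131 128.1
n 129 128.2
```

View pics/w16c.png

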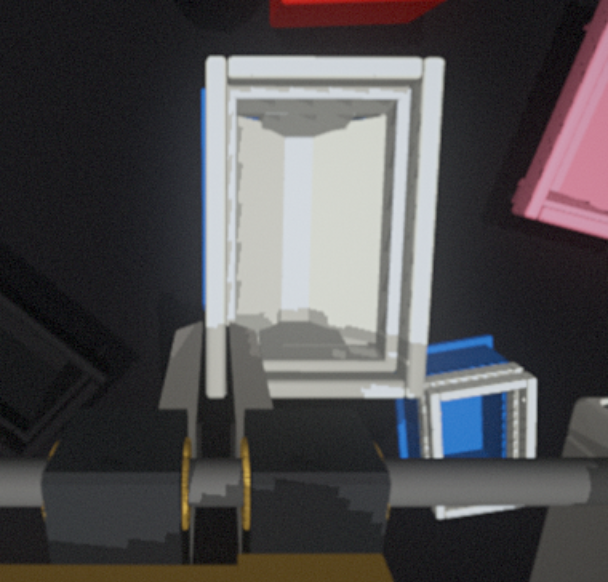

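The near corner is up 19 mm and the far corners are still seated, a tilt of about 0.15 rad. Now I'll firm the grip and draw it straight up.

```bash
python3 -m inch '[[-0.05,0,0,0],[0,0,0,0],[0,0,0,0]]' 0 25; python3 -m inch '[[0,0,0.3,0],[0,0,0.3,0],[0,0,0.4,0],[0,0,0,0]]';  python3 tilt.py w17
```

```text
time: 17.65
tcp_pos: [401.8, -174.7, 124.9]
tool_rot: [[0.001, 0.085, -0.996], [-0.0, -0.996, -0.085], [-1.0, 0.0, -0.001]]
ft_force: [-0.3, 0.0, -0.8]
opening: 0.078
time: 18.05
tcp_pos: [402.1, -174.9, 135.7]
tool_rot: [[0.001, 0.085, -0.996], [-0.001, -0.996, -0.085], [-1.0, 0.001, -0.001]]
ft_force: [0.5, -0.8, -0.9]
opening: 0.082
[ 401.92971055 -174.81923553  135.3390736 ] [-0.42180985 -0.34955952 -1.28549698] [0.0503249  0.00080574 0.0440662 ]
a 137 129.1
b 140 129.0
c 19 147.7
d 123 143.7
m 128 138.9
n 125 138.7
```

```bash
python3 -m inch '[[0,0,0.5,0],[0,0,0.5,0],[0,0,0.5,0],[0,0,0,0]]';  python3 tilt.py w18; python3 - <<'E'
from h import *
im,d,m=snap('scene','s18'); cv2.imwrite('pics/s18c.png',cv2.resize(im[110:230,150:310,::-1],None,fx=4.5,fy=4.5))
E
```

```text
time: 18.5
tcp_pos: [402.2, -175.0, 150.9]
tool_rot: [[0.002, 0.085, -0.996], [-0.001, -0.996, -0.085], [-1.0, 0.001, -0.001]]
ft_force: [-0.4, -0.8, -0.9]
opening: 0.081
[ 401.9667204  -174.85381525  150.42053173] [ 0.16469581 -0.291145   -0.11054761] [0.09631834 0.0373752  0.01995808]
a 150 144.5
b 150 144.3
c 17 162.8
d 124 158.8
m 131 154.0
n 135 153.7
```

View pics/s18c.png

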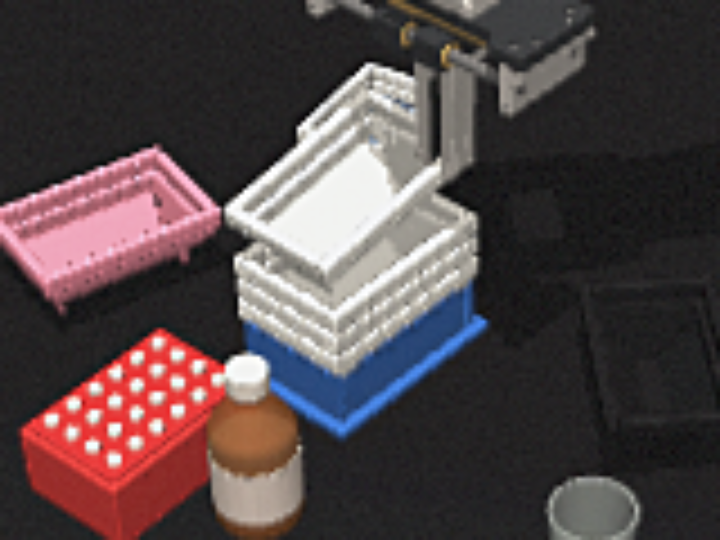

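Only the tilted top reservoir rises; three rims remain level in the holder. Going up and away.

```bash
python3 -m inch '[[0,0,1.5,0],[0,0,2,0],[0,0,2,0],[0,0,1,0],[0,0,0,0]]';  python3 tilt.py w19 448 -212 4.84 205; python3 - <<'E'
from h import *
im,d,m=snap('scene','s19'); cv2.imwrite('pics/s19c.png',cv2.resize(im[60:230,150:350,::-1],None,fx=3.5,fy=3.5))
P=cloud(d,m);Z=P[...,2]
a=np.radians(4.84)
L=(P[...,:2]-[448.2,-211.8])@np.array([[np.cos(a),-np.sin(a)],[np.sin(a),np.cos(a)]])
for nm,(x,y) in dict(a=(55,41),b=(55,-41),c=(-55,-41),d=(-55,41),m=(0,41),n=(0,-41)).items():
    k=(abs(L[...,0]-x)<8)&(abs(L[...,1]-y)<4)&(Z>60)&(Z<130); print(nm,k.sum(),np.median(Z[k]) if k.any() else '')
# pipe
O=np.array([514.3,214.9]);b=np.radians(-4.1)
L=(P[...,:2]-O)@np.array([[np.cos(b),-np.sin(b)],[np.sin(b),np.cos(b)]])
k=(abs(L[...,1]-90)<15)&(L[...,0]>-15)&(L[...,0]<140)&(Z>240)
for x0 in range(-10,140,15):
    q=k&(abs(L[...,0]-x0)<8)
    if q.any(): print(x0,np.percentile(Z[q],[0,50,100]).round())
E
```

```text
time: 19.1
tcp_pos: [402.3, -175.1, 216.0]
tool_rot: [[0.002, 0.085, -0.996], [-0.002, -0.996, -0.085], [-1.0, 0.002, -0.002]]
ft_force: [0.5, -0.3, -0.3]
opening: 0.085
[ 401.71749116 -174.67057304  214.76816604] [-0.33592861 -0.36735783 -0.61617374] [ 0.03348212  0.04094857 -0.01904207]
a 141 209.7
b 148 209.6
c 14 228.1
d 119 224.0
m 129 219.4
n 130 219.2
a 39 86.09570267644386
b 14 98.13430253074682
c 15 94.76677967934653
d 29 81.33707090051296
m 28 82.93591141761559
n 12 97.50960815130068
-10 [257. 265. 273.]
5 [250. 273. 319.]
20 [307. 326. 337.]
35 [327. 340. 347.]
50 [339. 347. 350.]
65 [342. 349. 352.]
80 [338. 346. 350.]
95 [333. 341. 348.]
110 [315. 331. 340.]
125 [240. 306. 331.]
```

View pics/s19c.png

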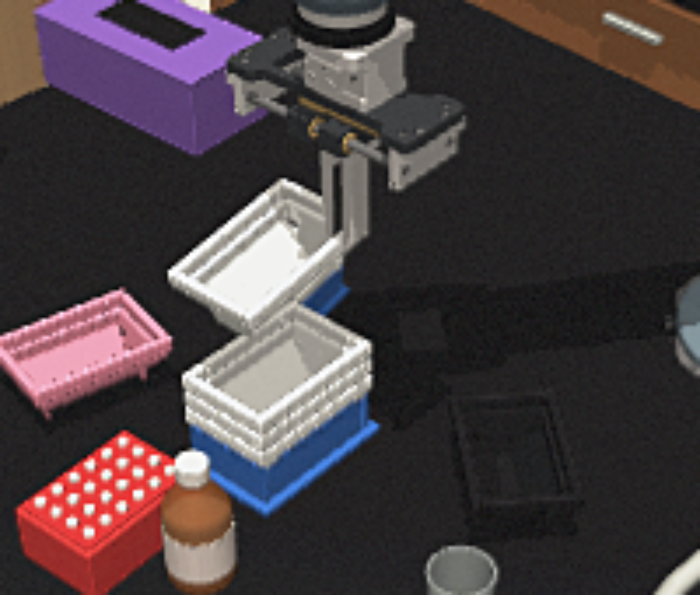

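The remaining nest is level and unmoved. Gooseneck top is at 351 mm. Next I'll level the trough by lightly setting it on clear bench around (450,133), after checking that patch is empty.

```bash
python3 -m inch '[[0,4,0,0],[0,4.5,0,0],[0,4.5,0,0],[0,4.5,0,0],[0,4.5,0,0]]'; python3 -m inch '[[0,4.5,0,0],[0,4.5,0,0],[0,3.5,0,0],[0,0,0,0],[0,0,0,0]]'; python3 - <<'E'
from h import *
im,d,m=load('scene0'); P=cloud(d,m); Z=P[...,2]
k=(P[...,0]>375)&(P[...,0]<525)&(P[...,1]>80)&(P[...,1]<190); print(k.sum(),np.percentile(Z[k],[1,50,99]).round(1))
im,d,m=load('side0'); P=cloud(d,m); Z=P[...,2]
k=(P[...,0]>375)&(P[...,0]<525)&(P[...,1]>80)&(P[...,1]<190); print(k.sum(),np.percentile(Z[k],[1,50,99]).round(1))
for n in ['scene','side']:
    im,d,m=snap(n,n+'20')
E
```

```text
time: 19.7
tcp_pos: [400.6, 47.2, 213.4]
tool_rot: [[-0.002, 0.084, -0.996], [0.0, -0.996, -0.084], [-1.0, -0.001, 0.002]]
ft_force: [1.3, 0.0, 0.2]
opening: 0.085
time: 20.2
tcp_pos: [400.8, 170.7, 213.5]
tool_rot: [[-0.003, 0.087, -0.996], [-0.001, -0.996, -0.087], [-1.0, 0.0, 0.003]]
ft_force: [-0.4, 0.2, -1.2]
opening: 0.081
1512 [-4.6  0.1  4.5]
2686 [-5.5 -1.1  3.4]
```

View pics/side20.png

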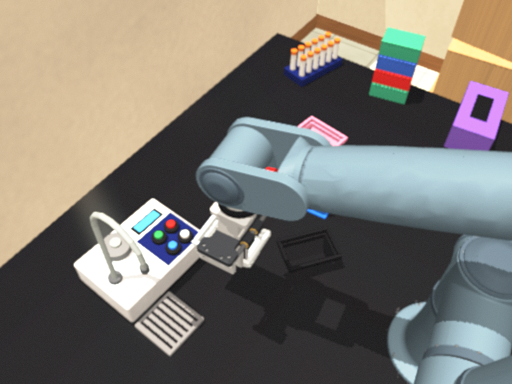

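```bash
python3 -m inch '[[0,0,-4,0],[0,0,-4,0],[0,0,-4,0],[0,0,-2.2,0],[0,0,-0.4,0]]' 0 10; python3 -m inch '[[0,0,-0.4,0],[0,0,-0.4,0],[0,0,-0.4,0],[0,0,0,0]]'; python3 tilt.py w21 450.3 133.1 4.84 60
```

```text
time: 20.8
tcp_pos: [399.2, 168.8, 65.7]
tool_rot: [[-0.007, 0.082, -0.997], [-0.001, -0.997, -0.082], [-1.0, 0.0, 0.007]]
ft_force: [-0.1, -0.1, -1.0]
opening: 0.083
time: 21.2
tcp_pos: [402.4, 170.3, 57.4]
tool_rot: [[0.002, 0.085, -0.996], [0.0, -0.996, -0.085], [-1.0, 0.0, -0.002]]
ft_force: [0.0, 0.4, 0.4]
opening: 0.085
[402.48700805 170.41020437  57.56509207] [ 0.66089972 -0.20207796  0.50164306] [-0.07045957 -0.06863548 -0.04335285]
a 152 53.9
b 152 54.3
c 43 69.7
d 120 65.5
m 123 61.7
n 130 62.1
```

Contact is beginning at the far edge. Continuing down in small steps.

```bash
python3 -m inch '[[0,0,-0.3,0],[0,0,-0.3,0],[0,0,-0.2,0],[0,0,-0.2,0],[0,0,0,0]]'; python3 -m inch '[[0,0,-0.1,0],[0,0,-0.1,0],[0,0,0,0]]'; python3 tilt.py w22 450.3 133.1 4.84 60
```

```text
time: 21.75
tcp_pos: [401.4, 170.3, 46.4]
tool_rot: [[-0.001, 0.085, -0.996], [-0.0, -0.996, -0.085], [-1.0, 0.0, 0.001]]
ft_force: [-0.5, -0.7, 0.4]
opening: 0.086
time: 22.05
tcp_pos: [401.7, 170.8, 45.2]
tool_rot: [[-0.0, 0.085, -0.996], [0.001, -0.996, -0.085], [-1.0, -0.001, 0.0]]
ft_force: [-3.3, 1.5, 4.6]
opening: 0.083
[401.69089271 170.73778096  45.1880586 ] [-2.66861851  1.82357872  3.95694428] [ 0.24598768  0.48515046 -0.06855147]
a 179 55.3
b 177 56.7
c 57 56.3
d 117 55.1
m 144 55.0
n 132 56.7
```

```bash
python3 -m inch '[[0,0,0.05,0],[0,0,0,0],[0,0,0,0]]' 1.2 3; python3 -m inch '[[0,0,0,0],[0,0,0,0],[0,0,0,0],[0,0,0,0],[0,0,0,0]]' 0 40; python3 tilt.py w23 450.3 133.1 4.84 60;  python3 -m inch '[[0,0,1,0],[0,0,2,0],[0,0,3,0],[0,0,4,0],[0,0,0,0]]' ; python3 -m inch '[[0,0,0,0],[0,0,0,0]]';python3 tilt.py w24 450.3 133.1 4.84 155
```

```text
time: 22.4
tcp_pos: [401.7, 170.3, 45.2]
tool_rot: [[0.0, 0.085, -0.996], [-0.0, -0.996, -0.085], [-1.0, 0.0, -0.0]]
ft_force: [-0.6, 0.4, -0.4]
opening: 0.128
time: 22.9
tcp_pos: [401.6, 170.4, 45.3]
tool_rot: [[-0.0, 0.085, -0.996], [-0.0, -0.996, -0.085], [-1.0, 0.0, 0.0]]
ft_force: [1.0, -0.3, -1.0]
opening: 0.082
[401.6448689  170.37293109  45.2964105 ] [-0.46243085 -0.54629703 -0.62422217] [-0.00831197  0.03201714 -0.02690306]
a 200 55.9
b 175 56.1
c 52 55.4
d 119 55.7
m 132 55.8
n 129 56.0
time: 23.45
tcp_pos: [405.6, 171.1, 151.6]
tool_rot: [[0.012, 0.085, -0.996], [0.002, -0.996, -0.085], [-1.0, -0.001, -0.012]]
ft_force: [0.3, 0.1, -0.4]
opening: 0.078
time: 23.65
tcp_pos: [400.7, 170.3, 144.2]
tool_rot: [[-0.002, 0.085, -0.996], [-0.0, -0.996, -0.085], [-1.0, 0.0, 0.002]]
ft_force: [0.5, 0.5, -1.3]
opening: 0.079
[400.47275015 170.22597209 143.84981727] [-0.97051943 -0.49520559 -1.53158178] [ 0.07435347  0.08851075 -0.02387856]
a 194 154.4
b 170 154.3
c 68 154.4
d 118 154.7
m 132 154.7
n 134 154.5
```

```bash
python3 - <<'E'
from h import *
for n in ['w24']:
    im,d,m=load(n); P=cloud(d,m)
    a=np.radians(4.84)
    L=(P[...,:2]-[450.3,133.1])@np.array([[np.cos(a),-np.sin(a)],[np.sin(a),np.cos(a)]])
    Z=P[...,2]
    k=(Z>135)&(Z<170)&(abs(L[...,0])<68)&(abs(L[...,1])<46)&((abs(L[...,0])>60)|(abs(L[...,1])>38))&~((L[...,0]<-25)&(L[...,1]>20))
    A=np.c_[L[k],np.ones(k.sum())]; w=np.ones(len(A),bool)
    for _ in range(5):
        c=np.linalg.lstsq(A[w],Z[k][w],rcond=None)[0]; w=abs(A@c-Z[k])<1.5
    print(n,c,w.sum())
    q=(L[k][w]); print(cv2.minAreaRect(q.astype(np.float32)))
im,d,m=snap('scene','s24'); cv2.imwrite('pics/s24c.png',cv2.resize(im[60:330,180:400,::-1],None,fx=2.2,fy=2.2))
E
```

```text
w24 [-3.88138904e-03 -1.09061780e-03  1.54506545e+02] 6478
((1.6285400390625, 0.5165214538574219), (132.7269287109375, 89.94236755371094), 0.005059260409325361)
```

View pics/s24c.png

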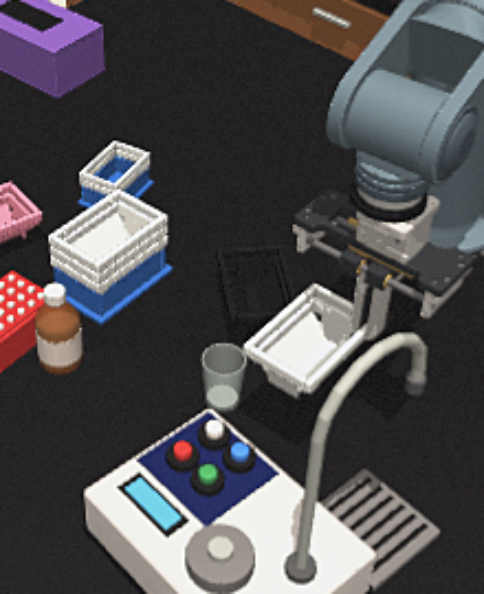

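It is level to 0.004 rad. Now up, sideways, then under the spout from the robot's side, which keeps the gripper body away from the neck. The TCP target is (451.5, 339.5, 207.5).

```bash
python3 -m inch '[[0,1,2,0],[0,2,2,0],[0,3,1.5,0],[0,3,0.8,0],[0,3,0,0]]'; python3 -m inch '[[0,3,0,0],[0,1.9,0,0],[0,0,0,0],[0,0,0,0]]'; python3 - <<'E'
from h import *
print(telemetry.read_state()['tcp_pos'])
for n in ['scene','side']: 
    im,d,m=snap(n,n+'25'); 
im,d,m=load('scene25');cv2.imwrite('pics/s25c.png',cv2.resize(im[150:350,230:420,::-1],None,fx=3,fy=3))
E
```

```text
time: 24.25
tcp_pos: [401.9, 291.7, 208.7]
tool_rot: [[0.001, 0.084, -0.996], [0.0, -0.996, -0.084], [-1.0, -0.0, -0.001]]
ft_force: [0.3, -0.6, -0.7]
opening: 0.078
time: 24.65
tcp_pos: [401.1, 338.9, 207.1]
tool_rot: [[-0.002, 0.085, -0.996], [-0.001, -0.996, -0.085], [-1.0, 0.001, 0.002]]
ft_force: [-0.3, -1.0, -1.1]
opening: 0.083
[401.057252   338.93055433 207.06224902]
```

View pics/s25c.png

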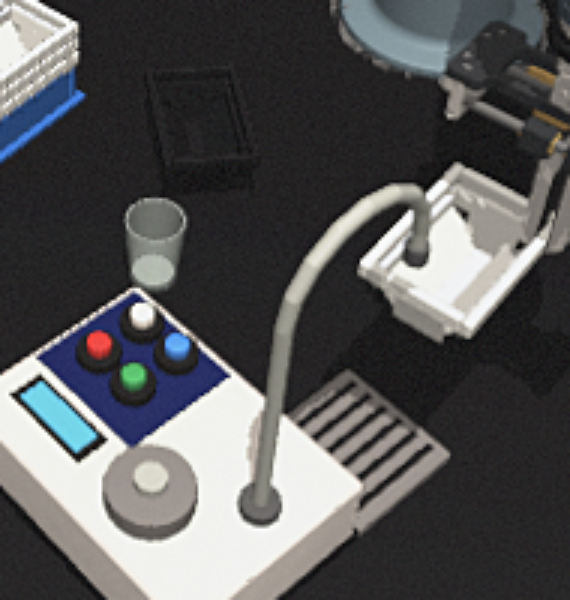

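```bash
python3 -m inch '[[1,0,0,0],[1.5,0,0,0],[1.5,0.1,0,0],[1,0,0,0],[0,0,0,0]]'; python3 -m inch '[[0,0,0,0],[0,0,0,0],[0,0,0,0]]'; python3 tilt.py w26 502.8 303.3 4.84 218; python3 - <<'E'
from h import *
for n in ['scene','side']: 
    im,d,m=snap(n,n+'26'); 
im,d,m=load('scene26');a=cv2.resize(im[150:350,230:420,::-1],(380,400),interpolation=cv2.INTER_CUBIC)
im,d,m=load('side26');b=cv2.resize(im[180:360,60:231,::-1],(380,400),interpolation=cv2.INTER_CUBIC)
cv2.imwrite('pics/f26.png',np.hstack([a,b]))
im,d,m=load('w26'); P=cloud(d,m); Z=P[...,2]
a=np.radians(4.84)
L=(P[...,:2]-[502.8,303.3])@np.array([[np.cos(a),-np.sin(a)],[np.sin(a),np.cos(a)]])
k=(Z>205)&(Z<232)&(abs(L[...,0])<72)&(abs(L[...,1])<48)&((abs(L[...,0])>60)|(abs(L[...,1])>38))&~((L[...,0]<-25)&(L[...,1]>20))
A=np.c_[L[k],np.ones(k.sum())]; w=np.ones(len(A),bool)
for _ in range(5):
    c=np.linalg.lstsq(A[w],Z[k][w],rcond=None)[0]; w=abs(A@c-Z[k])<1.5
print(c,w.sum(),cv2.minAreaRect(L[k][w].astype(np.float32)))
E
```

```text
time: 25.25
tcp_pos: [453.3, 339.8, 208.2]
tool_rot: [[0.0, 0.083, -0.997], [-0.0, -0.997, -0.083], [-1.0, 0.0, -0.0]]
ft_force: [0.1, -0.6, -0.0]
opening: 0.084
time: 25.55
tcp_pos: [451.2, 340.4, 208.3]
tool_rot: [[-0.0, 0.085, -0.996], [0.0, -0.996, -0.085], [-1.0, -0.0, 0.0]]
ft_force: [-0.5, 0.1, 0.1]
opening: 0.08
[451.27809772 340.4539684  208.3604816 ] [-0.28962453 -0.60083363 -0.37256551] [0.06986319 0.05640749 0.01399766]
a 179 218.7
b 172 218.6
c 108 218.2
d 118 218.8
m 129 218.8
n 42 218.8
[-2.36132281e-03 -1.19193650e-03  2.18667178e+02] 6096 ((-0.0077056884765625, 0.6934432983398438), (133.2542266845703, 89.83736419677734), 0.1353052258491516)
```

View pics/f26.png

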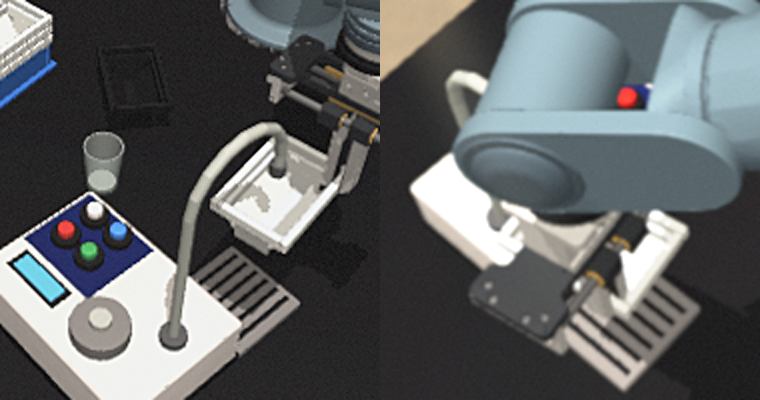

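View pics/w26.png

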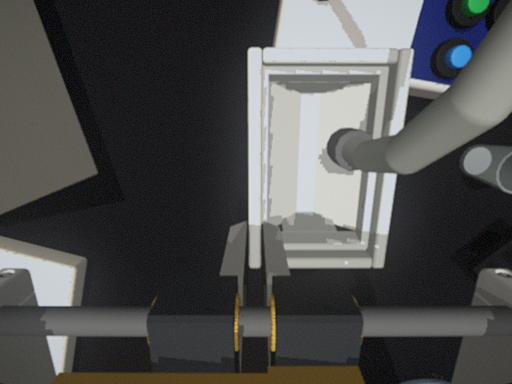

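The pictures show the spout nozzle over the opening; it is at (345,145) in the wrist view, with the rim level around it. I'll check the spout's actual 3D position.

```bash
python3 - <<'E'
from h import *
im,d,m=load('w26'); P=cloud(d,m)
a=np.radians(4.84); R=np.array([[np.cos(a),-np.sin(a)],[np.sin(a),np.cos(a)]])
for v in range(128,172,8):
    for u in range(325,370,12): print((u,v),P[v,u].round(),((P[v,u,:2]-[502.8,303.3])@R).round())
S=proj([[520.7,304.7,250]],m); print('expected spout px',S)
s=telemetry.read_state(); print(abs(s['qd']).max())
# bystanders before/after
A=load('scene0')[0].astype(int);B=load('scene26')[0].astype(int)
D=(abs(A-B).sum(2)>90).astype(np.uint8)*255
print([ (n,D[y0:y1,x0:x1].mean().round(1)) for n,(y0,y1,x0,x1) in dict(rack=(180,230,150,205),bottle=(188,232,196,218),beaker=(214,250,270,294),keys=(247,290,245,310),black=(170,212,278,316)).items()])
E
```

```text
(325, 128) [525. 294. 169.] [ 21. -11.]
(337, 128) [526. 288. 177.] [ 22. -17.]
(349, 128) [530. 306. 259.] [27.  0.]
(361, 128) [528. 275. 189.] [ 22. -30.]
(325, 136) [519. 293. 168.] [ 15. -11.]
(337, 136) [526. 311. 261.] [24.  6.]
(349, 136) [527. 308. 266.] [24.  2.]
(361, 136) [527. 303. 266.] [24. -3.]
(325, 144) [513. 293. 170.] [  9. -11.]
(337, 144) [523. 312. 266.] [21.  7.]
(349, 144) [524. 309. 272.] [22.  4.]
(361, 144) [526. 308. 283.] [23.  3.]
(325, 152) [507. 292. 169.] [  3. -12.]
(337, 152) [520. 311. 266.] [18.  7.]
(349, 152) [521. 310. 275.] [19.  5.]
(361, 152) [523. 310. 288.] [21.  5.]
(325, 160) [501. 291. 171.] [ -3. -12.]
(337, 160) [516. 311. 266.] [14.  7.]
(349, 160) [518. 309. 275.] [16.  4.]
(361, 160) [520. 309. 288.] [18.  4.]
(325, 168) [495. 290. 172.] [ -9. -12.]
(337, 168) [497. 283. 178.] [ -7. -20.]
(349, 168) [513. 305. 266.] [11.  1.]
(361, 168) [517. 307. 284.] [14.  3.]
expected spout px [[342.22417973 146.38981375]]
0.001677618173946188
[('rack', np.float64(0.0)), ('bottle', np.float64(0.0)), ('beaker', np.float64(0.0)), ('keys', np.float64(0.0)), ('black', np.float64(0.0))]
```

```bash
python3 - <<'E'
from h import *
im,d,m=load('scene26'); P=cloud(d,m); Z=P[...,2]
hsv=cv2.cvtColor(im,cv2.COLOR_RGB2HSV)
k=(Z>93)&(Z<112)&(hsv[...,1]<60)&(hsv[...,2]>110)&(P[...,0]<530)&(P[...,1]<-150)&(P[...,1]>-275)
q=P[k]; print(k.sum(),cv2.minAreaRect(q[:,:2].astype(np.float32)),np.median(q[:,2]))
k2=(Z>108)&(abs(P[...,0]-448)<60)&(abs(P[...,1]+212)<40); print('above 108 in stack:',k2.sum())
arm.finish_job()
E
```

```text
409 ((447.8794250488281, -210.25794982910156), (138.83847045898438, 93.58814239501953), 5.084219455718994) 98.79010263994476
above 108 in stack: 0
the job is handed in; nothing more can be done
```

The job is handed in: the keys are pressed, and the top reservoir is held level under the spout with the rest of the stack still nested. It took about 26 s of the 67 s allowed.

**What I did**
- **Keys:** I pressed white, then blue, then green to the bottom of their travel (tip at 97.2–97.3 mm, 5–10 N). I did not touch the red key.
- **First lift (failed):** I kept x constant, so the trough wedged and its far end rose about 6 mm. I let go, pressed it back down until all four corners read about 117.7 mm, and started again.
- **Second lift:** I pinched the rim lightly at the corner_d end and followed the swing's arc. That corner end rose 19 mm while both far corners stayed at about 118 mm. I then drew it out tilted.
- **Levelling:** The moves cannot tilt the tool, so I set the trough lightly on bare bench to level it. I re-gripped at 40 N and carried it under the spout.

**Last checks before handing in**
- **Reservoir:** The rim plane is level to about 0.003 rad with its top at 218.7 mm, so the spout is about 31 mm above it. The spout sits over the opening, roughly 19 mm off centre along the length and a few millimetres across. The arm was still and the wrist force was about zero.
- **Stack:** The next reservoir is still in place at (448, -210), with its rim top near 99 mm (100 expected).
- **Neighbours:** The camera picture shows no change at the rack, bottle, beaker, keys or black tray.

No check was failing or in disagreement at hand-in.

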